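# Shut the battery lock box and fasten its sprung quarter-turn stud

### The job

Swing the blue battery box's lid down until it is fully shut. Then push the red-winged sprung stud on the lid straight in until you just feel its bottom, let it back out by about 4 mm, turn it clockwise to its stop without forcing it, and let go so that it stays locked. Leave the saucer, screwdriver, pry pick and jar where they are.

Things in the scene. Friction and masses are not known exactly. Their poses are not given: they have to be found in the camera images.
- lid_edge (a point): Middle of the free edge of the blue box's lid, on its outer face. The lid is a plate 152 x 130 mm, 6 mm thick, hinged on the box's rim on the side away from the robot; shut, its outer face is 66 mm above the bench. The axes turn with the lid: z is the outer face's outward normal (up when shut), x points from this free edge to the hinge, y along the edge
- lid_hinge (a point): Middle of the lid's hinge axis, on the far rim of the blue steel battery box, which is fixed to the bench: 150 mm deep, 130 mm wide (along y), rim 60 mm above the bench, a phone battery lying inside. The lid's outer face lies 6 mm along its normal from this axis; lid_edge is 150 mm from it across the lid. Axes as for lid_edge
- lid (a joint): Opening angle of the lid, rad: 0 shut, starts at 0.7 to 1.1. Stiff hinge (about 0.25 N m of friction): it stays where it is left and must be pushed down until shut
- stud_grip (a point): Centre of the stud's red wing, 36 mm long (x), 10 mm thick (y), 22 mm tall (z, outward). It stands on a black flange, 40 mm in diameter, 4 mm thick, that turns with it (flange face 11 mm below this point; fingers may rest on it). On the lid's mid-line, 120 mm from the hinge axis; lid shut and stud out, this point is 103 mm above the bench. Unturned, the wing points from free edge to hinge
- stud_push (a joint): Depth the stud is pushed in, m: 0 out. Spring: 4 N plus 0.35 N per mm. With the lid shut it turns freely only in a slot 2.5 mm high, between a guard above and a sill below, whose depth is hidden: the guard lies 2.5 to 15.5 mm deep, differing from box to box. A hard bottom, felt as a steep rise of force, is 5 mm below the guard: 2.5 mm back from it starts the slot
- stud_turn (a joint): Turn of the stud, rad, clockwise from above: 0 unturned, stop at 1.42. A weak spring (under 0.02 N m) turns it back. Turned to the stop and let go, it springs out, to 2.2 mm less than the guard's depth, and stays at 1.3 to 1.4; short of that it does not lock. Over 15 N on the bottom beyond the spring, or 0.2 N m against guard or sill, damages it. If turned before, the lid cannot shut
- saucer: white ceramic saucer, 110 mm across, 18 mm high, loose on the bench near the box; origin under its centre. Leave alone
- driver: small all-steel screwdriver, 140 mm long, lying loose on the bench near the box. Leave alone
- pick: green plastic pry pick, 80 mm long, 17 mm wide, 5 mm thick, lying loose on the bench. Leave alone
- jar: closed clear plastic jar with white screw top, 56 mm across, 62 mm high, standing loose on the bench; origin under its centre. Leave alone

How it is judged (in metres and radians):
On the way, in this order (a step that is already met when the one before it is completed fails the run):
1. the lid is shut with the stud still unturned (value of joint lid below 0.03 rad and value of joint stud_turn below 0.3 rad), for 0.1 s.
2. the stud is turned to its stop with the lid shut (value of joint lid below 0.03 rad and value of joint stud_turn above 1.2 rad), for 0.1 s.
At the end, for the whole second after the job is handed in: The lid is shut (within 0.03 rad), and the stud, let go, stays locked: turned by more than 1.2 rad (all of step 2 and contact force between the fingers and stud_turn below 0.1 N); the robot touches nothing.
It fails at once if the stud is pressed on its hard bottom with more than 15 N beyond its spring (contact force between stud_turn and receptacle_floor above 15 N).
It fails at once if the stud is forced round against the guard or the sill with more than 17 N (about 0.2 N m) (contact force between stud_turn and receptacle_guard above 17 N or contact force between stud_turn and receptacle_sill above 17 N).
It fails at once if the saucer, screwdriver, pry pick or jar is disturbed (distance of any of saucer, driver, pick, jar from where it was at the start of the episode above 0.015 m).
It also fails if it takes over 72 s, if anything falls off the work surface, if the arm or the gripper's body presses on something with over 40 N, if the wrist force passes 120 N, or if a joint passes its speed limit or range.

### The arm

A 6-joint arm with a two-finger parallel gripper is mounted at the origin on the work surface. World frame = base frame: x ahead of the robot, y to its left, z up, the work surface at z = 0. Lengths are in mm, angles in rad, forces in N, time in s.
With the tool pointing down it reaches from about 325 to 900 mm from the base axis. Payload 3.5 kg.
Tool frame: the origin (TCP) lies midway between the tips of the shut fingers; the grasp point (between the pads) lies 19 mm behind it; z points along the fingers, y is the line along which they close (so a half turn about z gives the same grasp; the last joint's range is limited). The gripper opens to 85 mm and grips with 20 to 120 N. Pads are 22 mm wide; open, the fingers measure 114 mm over their backs; the gripper's body (76 mm by 85 mm) begins 54 mm behind the grasp point. The pads swing forward as they close: fully open they stand 13 mm farther back than shut.
Start: joints at [1.188, 0.276, -0.026, 1.268, 0, 1.467], TCP at [172.609, 600.69, 231.313] pointing down, gripper open.
Joint ranges: [-3.12, 3.12], [-0.85, 1.88], [-1.08, 1.24], [-1.95, 2.15], [-1.57, 1.53], [-3.14, 3.14]. Speed limits (rad/s): [2.57, 2.57, 3.14, 3.14, 3.14, 3.14].

### API

Orientations are given as [roll, pitch, yaw] about the fixed x, y, z axes, in that order (R = Rz(yaw) Ry(pitch) Rx(roll)).
In Python, from rig import ctrl, camera, camera_params, job gives the robot as it stands.
- The arm moves only by the shell command python3 -m creep 'ROWS'. ROWS is JSON, a list of rows, each an object with "claw": the closure in counts, from 0 (fully open) to 255 (shut); "slide": the shift along the tool's x, y, z normalised to -1 to 1, where 1 is 0.3 m, a list of three; "angular": the turn, a rotation vector about the tool's x, y, z normalised to -1 to 1, where 1 is pi rad, a list of three. In form: [{"claw": claw, "slide": [tx, ty, tz], "angular": [ax, ay, az]}, ...]. A call has 1 to 12 rows; each row is the pose to reach, as a shift and turn from the pose commanded when the call began, along the tool's axes at that moment, turning the shorter way round; what a row does not reach only later rows make up. A row lasts 1/8 s, in which the tool goes at most 62.5 mm and 10.7 degrees, less where a joint would pass 70% of its speed; a pose out of reach is approached as far as the arm can. A call with a number of a shift or a turn outside -1 to 1 is refused whole. A call with a gripper value outside its range is refused whole. The fingers move at their own pace and stop on an object; the grip force is fixed at half the most. Time passes only in rows, so rows that repeat a pose let the fingers close. It gives the time, the measured TCP pose, the force, the opening and the grip force at its end, in the units of the state.
- ctrl.get_state(): the state, without advancing time (a new reading comes with each control period).
- camera(name): name is "scene" or "top" or "wrist"; returns the picture (400x640x3 uint8, blue, green, red); there is no depth.
- camera_params(name): a dict with "K" (3x3 intrinsics, pixels), "rvec" (rotation vector, rad) and "tvec" (3), from world to camera coordinates, as OpenCV has them; the wrist camera has in their place "T_tool_cam" (4x4, takes a point from camera to tool coordinates, whose origin is the TCP and whose axes are the flange's). Camera axes: x right, y down, z forward; pixel columns grow to the right and rows downward; lengths in mm; the calibration is good to about 2 mm. The wrist camera is an equidistant fisheye: a pixel r from the principal point sees the ray r / f radians off the axis. A picture is of the moment at which its call begins: read the wrist's pose just before it. camera_params takes no time and is no camera call.
- job.job_done(): hands the job in; it is judged then, once.
The state is a dict: "t": time; "joint_positions": joint angles; "qvel": joint speeds; "effort": joint torques, N m; "ee_pos": TCP position; "orientation": TCP orientation; "ft_force": force on the tool from outside, world axes, zero at the start; "moment": the same for the moment, N m; "finger_gap": finger opening in mm; "grasp_force": force on a finger pad.
Only numpy, scipy, OpenCV 4.12 (cv2) and the standard library are available. Lean on these libraries where they do the work, as an engineer would, in place of code of your own. Each camera call takes 0.05 s, during which the arm holds its last target. There are 200 camera calls.

## Working session

There is one attempt and no reset: what is moved stays moved. The work goes in short steps, Python scripts to look and compute and a shell command to move; the robot and the scene stay as the last step left them, time stands still between calls to the robot, and variables do not carry over. Pictures are saved under pics/ and viewed, at most 10 in all, crops included, and the job is handed in when it is done.

```bash
mkdir -p pics
python3 - <<'E'
from rig import ctrl,camera,camera_params
import cv2,numpy as np
s=ctrl.get_state();print(s)
for n in("scene","top"):
    cv2.imwrite(f"pics/{n}0.png",camera(n));p=camera_params(n);print(n,p)
print(camera_params("wrist"))
E
```

```text
{'t': 0.0, 'joint_positions': array([ 1.18760948e+00,  2.77153078e-01, -2.79313697e-02,  1.26800153e+00,
        1.92063773e-05,  1.46737206e+00]), 'qvel': array([-0.00082908, -0.00070867, -0.0012387 ,  0.0019674 ,  0.00152546,
       -0.00189445]), 'effort': array([ 5.39060220e-04, -4.45507693e+01,  2.95204586e+01,  1.64412323e-02,
       -9.51785228e-05, -3.83249059e-06]), 'ee_pos': array([172.29655155, 599.94643517, 230.12346095]), 'orientation': array([-3.13931722e+00, -2.55487168e-04,  2.86182976e+00]), 'ft_force': array([0.70652719, 0.53898759, 0.1188957 ]), 'moment': array([-0.06129999, -0.00116891, -0.02078317]), 'grasp_force': 0.0, 'finger_gap': 85.60917487293834}
scene {'K': array([[369.8976779 ,   0.        , 315.51640458],
       [  0.        , 369.8976779 , 202.11130603],
       [  0.        ,   0.        ,   1.        ]]), 'rvec': array([ 2.00946326,  1.72265968, -0.53796924]), 'tvec': array([-146.34766615, -410.47221416, 1066.29243935])}
top {'K': array([[399.82100822,   0.        , 314.9815244 ],
       [  0.        , 399.82100822, 198.47424353],
       [  0.        ,   0.        ,   1.        ]]), 'rvec': array([ 2.27873086, -1.90212588,  0.20357177]), 'tvec': array([-29.66852313, 577.80967902, 710.59431122])}
{'K': array([[309.70691629,   0.        , 321.06126253],
       [  0.        , 309.70691629, 202.39226089],
       [  0.        ,   0.        ,   1.        ]]), 'T_tool_cam': array([[ 3.73846307e-04, -9.62358158e-01, -2.71784172e-01,
         6.97888341e+01],
       [ 9.99999732e-01,  1.88607356e-04,  7.07687930e-04,
         1.67284972e+00],
       [-6.29788758e-04, -2.71784364e-01,  9.62357970e-01,
        -1.42331345e+02],
       [ 0.00000000e+00,  0.00000000e+00,  0.00000000e+00,
         1.00000000e+00]])}
```

View pics/scene0.png

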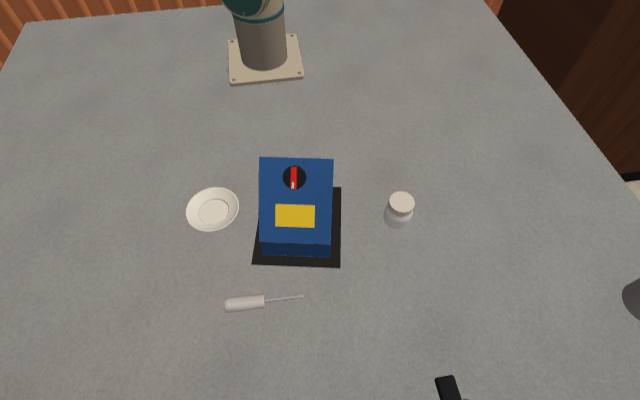

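View pics/top0.png

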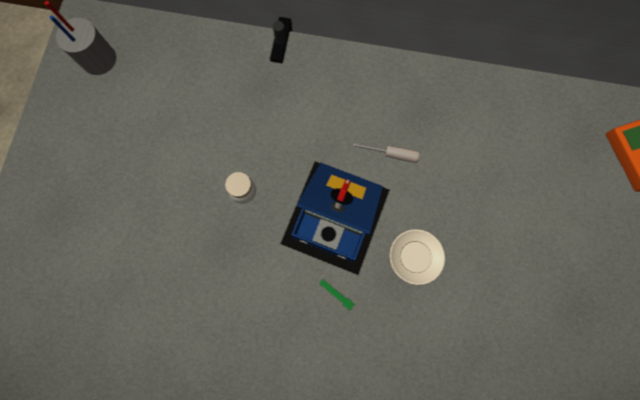

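Scene view: blue box with its open lid at (260–333,157–256) and the red wing at (294,178). Saucer is at (212,210), jar at (400,208), driver at (265,302). Top view: lid at (298–388,163–233), red wing near (343,190), green pick at (337,294). I'll zoom in for the corners.

Run:
```python
import cv2,numpy as np
a=cv2.imread("pics/scene0.png")[145:275,240:350];b=cv2.imread("pics/top0.png")[150:280,275:395]
f=lambda i:cv2.resize(np.clip(i.astype(float)*1.5,0,255).astype('uint8'),None,fx=3.4,fy=4.4,interpolation=cv2.INTER_CUBIC)
f=lambda i:cv2.resize(np.clip(i.astype(float)*1.6,0,255).astype('uint8'),None,fx=3.4,fy=3.4,interpolation=cv2.INTER_CUBIC)
cv2.imwrite("pics/z.png",np.hstack([f(a),f(b)]))
```

```text
(no output)
```

View pics/z.png

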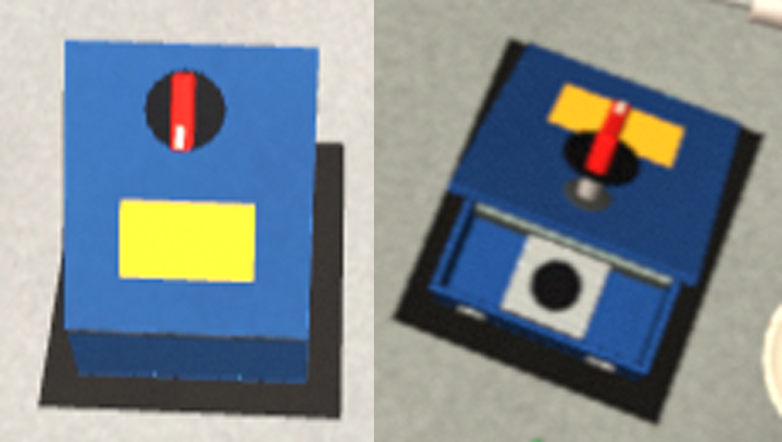

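```bash
cat > h.py <<'E'
import cv2,numpy as np
from rig import camera_params
def P(n):
    p=camera_params(n);return p["K"],cv2.Rodrigues(p["rvec"])[0],p["tvec"]
def proj(n,X):
    K,R,t=P(n);c=(np.atleast_2d(X)@R.T+t)@K.T;return c[:,:2]/c[:,2:]
def plane(n,uv,z):
    K,R,t=P(n);d=np.linalg.inv(K)@[*uv,1]@R;c=-R.T@t;return c+d*(z-c[2])/d[2]
E
python3 - <<'E'
from h import *
from scipy.optimize import least_squares
S=lambda u,v:(240+u/3.4,145+v/3.4)
T=lambda u,v:(275+(u-374)/3.4,150+v/3.4)
# (r,n,w)
obs=[("scene",150,6,65,S(319,48)),("scene",150,6,-65,S(65,41)),("scene",-2,6,65,S(307,339)),("scene",-2,6,-65,S(66,329)),
("scene",120,32,0,S(185,109)),("top",120,32,0,T(601,157)),("top",150,6,65,T(450,191)),("top",150,6,-65,T(694,279)),
("top",-2,6,65,T(520,42)),("top",-2,6,-65,T(743,126))]
def pts(p):
    hx,hy,y,th=p;ex=np.array([np.cos(y),np.sin(y),0]);z=np.array([0,0,1.]);ey=np.cross(z,ex)
    d=-ex*np.cos(th)+z*np.sin(th);n=ex*np.sin(th)+z*np.cos(th)
    return [np.array([hx,hy,60])+r*d+m*n+w*ey for _,r,m,w,_ in obs]
f=lambda p:np.concatenate([(proj(o[0],X)[0]-o[4]) for o,X in zip(obs,pts(p))])
g=plane("top",(350,175),60)
for sy in(0,.3,-.3,1):
  r=least_squares(f,[g[0],g[1],sy,.9],x_scale=[100,100,1,1],loss="soft_l1")
  print(r.x,r.cost)
print(np.round(f(r.x).reshape(-1,2),1).tolist())
for n,uv,z in(("top",(417,257),18),("top",(238,184),62),("top",(337,294),3),("top",(403,154),8),("top",(355,146),3)):print(plane(n,uv,z).round())
E
```

```text
[ 6.30963077e+02  1.49522628e+01 -1.91387990e-01  7.22973584e-01] 8.027994603774864
[ 6.30963075e+02  1.49522638e+01 -1.91387986e-01  7.22973620e-01] 8.027994603772276
[ 6.30963081e+02  1.49522616e+01 -1.91387986e-01  7.22973509e-01] 8.027994603799772
[ 6.30963072e+02  1.49522622e+01 -1.91388014e-01  7.22973686e-01] 8.027994603784002
[[-0.6, -0.6], [-0.6, -0.4], [0.3, -0.4], [-1.2, 0.2], [-0.3, -1.3], [-1.0, 0.2], [-1.4, -2.0], [0.3, 0.2], [2.0, -0.8], [-1.2, -2.3]]
[ 503. -144.   18.]
[576. 227.  62.]
[404.  -1.   3.]
[714. -90.   8.]
[715.  13.   3.]
```

```bash
cat >> h.py <<'E'
from scipy.spatial.transform import Rotation as Ro
def to(xyz,yaw):
    from rig import ctrl
    s=ctrl.get_state();R=Ro.from_euler("xyz",s["orientation"]);G=Ro.from_euler("xyz",[np.pi,0,yaw])
    print("t",s["t"],"slide",(R.inv().apply(np.array(xyz)-s["ee_pos"])/300).round(4).tolist(),"ang",((R.inv()*G).as_rotvec()/np.pi).round(4).tolist())
E
python3 -c "
from h import *
to([546,77,230],2.95)"
```

```text
t 0.1 slide [-1.6786, -1.3316, 0.0032] ang [-0.0007, -0.0001, -0.0281]
```

```bash
python3 -m creep '[{"claw":255,"slide":[-0.84,-0.666,0],"angular":[0,0,-0.028]},{"claw":255,"slide":[-0.84,-0.666,0],"angular":[0,0,-0.028]},{"claw":255,"slide":[-0.84,-0.666,0],"angular":[0,0,-0.028]},{"claw":255,"slide":[-0.84,-0.666,0],"angular":[0,0,-0.028]},{"claw":255,"slide":[-0.84,-0.666,0],"angular":[0,0,-0.028]},{"claw":255,"slide":[-0.84,-0.666,0],"angular":[0,0,-0.028]},{"claw":255,"slide":[-0.84,-0.666,0],"angular":[0,0,-0.028]}]'; python3 -c "
from h import *
to([546,77,230],2.95)"
```

```text
t: 0.98
ee_pos: [359.7, 338.7, 231.0]
orientation: [-3.142, -0.001, 2.948]
ft_force: [-0.7, -0.8, 0.5]
finger_gap: 0.1
grasp_force: 0.0
t 0.975 slide [-0.7773, -0.7366, 0.0028] ang [-0.0, -0.0003, -0.0006]
```

```bash
python3 -m creep '[{"claw":255,"slide":[-0.777,-0.737,0],"angular":[0,0,0]},{"claw":255,"slide":[-0.777,-0.737,0],"angular":[0,0,0]},{"claw":255,"slide":[-0.777,-0.737,0],"angular":[0,0,0]},{"claw":255,"slide":[-0.777,-0.737,0],"angular":[0,0,0]},{"claw":255,"slide":[-0.777,-0.737,0],"angular":[0,0,0]},{"claw":255,"slide":[-0.777,-0.737,0],"angular":[0,0,0]},{"claw":255,"slide":[-0.777,-0.737,0],"angular":[0,0,0]}]'
python3 - <<'E'
from h import *
from rig import camera
to([546,77,70],2.95)
cv2.imwrite("pics/w1.png",camera("wrist"))
E
```

```text
t: 1.85
ee_pos: [546.1, 78.7, 230.8]
orientation: [3.141, -0.001, 2.951]
ft_force: [-0.8, 0.2, -0.3]
finger_gap: 0.1
grasp_force: 0.0
t 1.85 slide [-0.0015, -0.006, 0.5361] ang [0.0002, -0.0005, 0.0002]
```

View pics/w1.png

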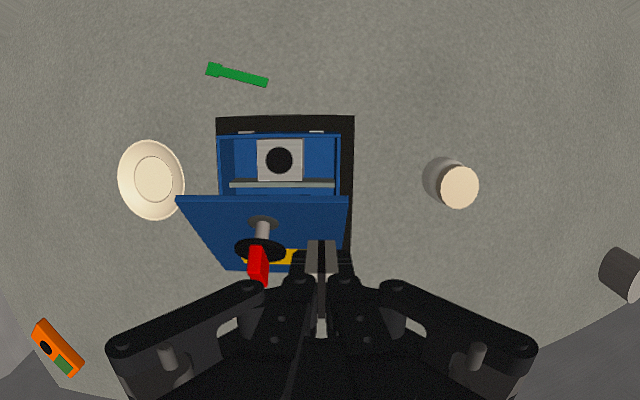

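The fingers are over the lid's right half, clear of the red wing at (258,262). Pushing straight down from here.

```bash
python3 -m creep '[{"claw":255,"slide":[0,0,0.06],"angular":[0,0,0]},{"claw":255,"slide":[0,0,0.12],"angular":[0,0,0]},{"claw":255,"slide":[0,0,0.18],"angular":[0,0,0]},{"claw":255,"slide":[0,0,0.23],"angular":[0,0,0]},{"claw":255,"slide":[0,0,0.27],"angular":[0,0,0]},{"claw":255,"slide":[0,0,0.31],"angular":[0,0,0]},{"claw":255,"slide":[0,0,0.35],"angular":[0,0,0]},{"claw":255,"slide":[0,0,0.39],"angular":[0,0,0]},{"claw":255,"slide":[0,0,0.43],"angular":[0,0,0]},{"claw":255,"slide":[0,0,0.46],"angular":[0,0,0]},{"claw":255,"slide":[0,0,0.49],"angular":[0,0,0]},{"claw":255,"slide":[0,0,0.51],"angular":[0,0,0]}]'; python3 -m creep '[{"claw":255,"slide":[0,0,0.015],"angular":[0,0,0]},{"claw":255,"slide":[0,0,0.03],"angular":[0,0,0]},{"claw":255,"slide":[0,0,0.035],"angular":[0,0,0]}]'
```

```text
t: 3.4
ee_pos: [546.1, 77.6, 77.7]
orientation: [-3.142, -0.0, 2.95]
ft_force: [0.6, -0.1, -0.1]
finger_gap: 0.2
grasp_force: 0.2
t: 3.78
ee_pos: [546.3, 77.6, 67.6]
orientation: [-3.142, -0.0, 2.95]
ft_force: [0.5, 0.2, 1.3]
finger_gap: -0.0
grasp_force: 0.2
```

```bash
python3 -m creep '[{"claw":255,"slide":[0,0,0.005],"angular":[0,0,0]},{"claw":255,"slide":[0,0,0.008],"angular":[0,0,0]},{"claw":255,"slide":[0,0,0.008],"angular":[0,0,0]}]';python3 - <<'E'
from rig import camera
import cv2
a=camera("scene")[130:290,220:370];b=camera("top")[150:280,275:395]
cv2.imwrite("pics/z2.png",cv2.hconcat([cv2.resize(a,(450,480)),cv2.resize(b,(350,480))]))
E
```

```text
t: 4.15
ee_pos: [546.5, 77.6, 66.0]
orientation: [3.142, 0.0, 2.95]
ft_force: [-1.7, -0.2, 4.9]
finger_gap: -0.5
grasp_force: 2.1
```

View pics/z2.png

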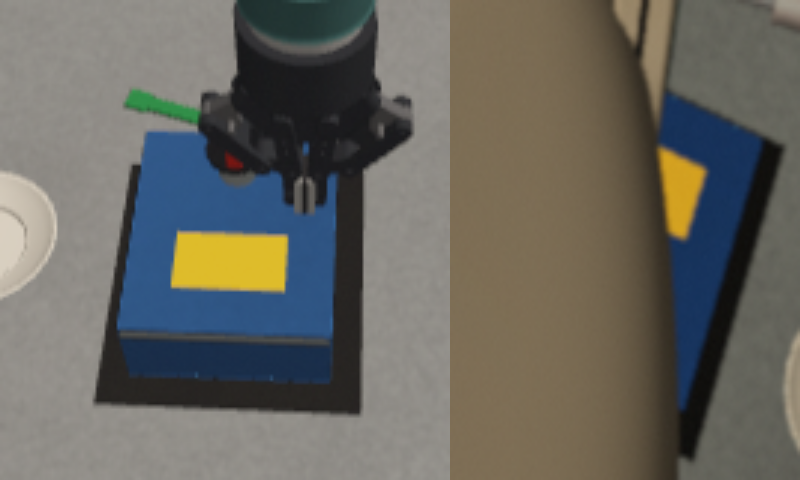

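The lid looks shut, with the fingertips at 66 mm. I'll press a little more to be sure, then back up and look.

```bash
python3 -m creep '[{"claw":255,"slide":[0,0,0.005],"angular":[0,0,0]},{"claw":255,"slide":[0,0,0.01],"angular":[0,0,0]},{"claw":255,"slide":[0,0,0.01],"angular":[0,0,0]}]';python3 -m creep '[{"claw":255,"slide":[0,0,-0.1],"angular":[0,0,0]},{"claw":255,"slide":[0,0,-0.3],"angular":[0,0,0]},{"claw":255,"slide":[0,0,-0.5],"angular":[0,0,0]},{"claw":0,"slide":[0,-0.1,-0.5],"angular":[0,0,0]},{"claw":0,"slide":[0.12,-0.13,-0.5],"angular":[0,0,0]},{"claw":0,"slide":[0.22,-0.13,-0.5],"angular":[0,0,0]},{"claw":0,"slide":[0.22,-0.13,-0.5],"angular":[0,0,0]},{"claw":0,"slide":[0.22,-0.13,-0.5],"angular":[0,0,0]},{"claw":0,"slide":[0.22,-0.13,-0.5],"angular":[0,0,0]}]'
python3 - <<'E'
from h import *
from rig import camera,ctrl
s=ctrl.get_state();im=camera("wrist");cv2.imwrite("pics/w2.png",im);print(s["ee_pos"],s["orientation"])
E
```

```text
t: 4.62
ee_pos: [546.6, 77.6, 65.8]
orientation: [-3.142, 0.001, 2.95]
ft_force: [-8.6, 0.1, 23.1]
finger_gap: -0.1
grasp_force: 11.4
t: 5.75
ee_pos: [475.1, 51.8, 212.5]
orientation: [3.142, 0.001, 2.95]
ft_force: [1.2, 0.2, 0.5]
finger_gap: 85.6
grasp_force: 0.0
[475.10900559  51.79485605 212.46891558] [3.14150180e+00 8.05703300e-04 2.94970929e+00]
```

View pics/w2.png

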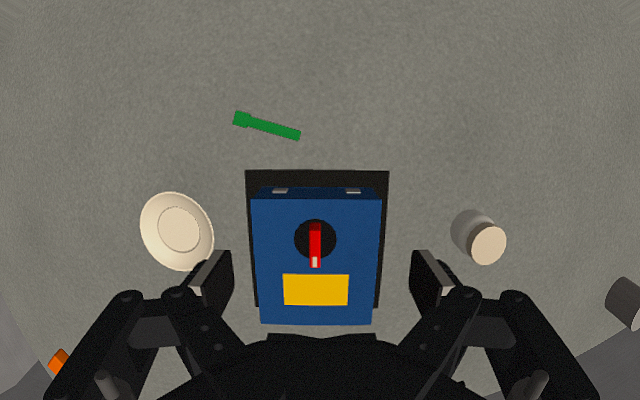

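Lid shut: lid at (251–380,198–325), flange centred near (315,239), wing from (315,222) to (315,267).

```bash
cat >> h.py <<'E'
def wray(uv,z,s):
    p=camera_params("wrist");K=p["K"];x=(uv[0]-K[0,2])/K[0,0];y=(uv[1]-K[1,2])/K[1,1];r=np.hypot(x,y)
    d=np.array([x/r*np.sin(r),y/r*np.sin(r),np.cos(r)]);R=Ro.from_euler("xyz",s["orientation"]).as_matrix();T=p["T_tool_cam"]
    d=R@T[:3,:3]@d;c=s["ee_pos"]+R@T[:3,3];return c+d*(z-c[2])/d[2]
E
python3 - <<'E'
from h import *
from rig import ctrl
s=ctrl.get_state();im=cv2.imread("pics/w2.png").astype(int)
roi=np.zeros(im.shape[:2],bool);roi[205:290,285:345]=1
m=(roi&(im[...,2]>110)&(im[...,1]<80)&(im[...,0]<80)).astype('uint8')
dark=(roi&(im.max(2)<55)).astype('uint8')
c=max(cv2.findContours(cv2.bitwise_or(dark,m),0,2)[0],key=cv2.contourArea);
c2=max(cv2.findContours(dark,0,2)[0],key=cv2.contourArea)
print(cv2.boundingRect(c),cv2.boundingRect(c2),cv2.boundingRect(m))
x,y,w,h=cv2.boundingRect(dark);print("flange",wray((x+w/2-.5,y+h/2-.5),92,s))
for v in range(y,y+h+25,6):
    xs=np.flatnonzero(m[v]);print(v,xs.min() if len(xs) else 0,xs.max() if len(xs) else 0,end="; ")
xs=lambda v:np.flatnonzero(m[v]).mean()
vv=np.arange(230,252);k=np.polyfit(vv,[xs(v) for v in vv],1)
a,b=(wray((np.polyval(k,v),v),114,s) for v in(230,252));print("\nwing",a,b,np.arctan2(*(b-a)[1::-1]))
L=np.array([wray(q,66,s) for q in((251,199),(380,200),(373,324),(260,324))]);print(L.round(1))
e=L[1]-L[0];print("edge yaw",np.arctan2(-e[0],e[1]), "side",[np.arctan2(*(L[i]-L[j])[1::-1]) for i,j in((3,0),(2,1))])
E
```

```text
(294, 219, 42, 49) (294, 219, 42, 39) (309, 224, 12, 44)
flange [512.0328484   40.49372909  92.        ]
219 0 0; 225 319 319; 231 309 320; 237 309 320; 243 309 320; 249 309 320; 255 309 320; 261 310 320; 267 310 319; 273 0 0; 279 0 0; 
wing [496.17141718  44.11972108 114.        ] [515.95257232  40.1315736  114.        ] -0.1989464982155056
[[470.6 -15.5  66. ]
 [495.7 108.5  66. ]
 [644.   83.   66. ]
 [619.4 -47.3  66. ]]
edge yaw -0.19983818271273693 side [np.float64(-0.21106913924273235), np.float64(-0.1706093226924676)]
```

```bash
python3 -c "
from h import *
to([512.5,40.2,95],2.948)"
```

```text
t 5.8 slide [-0.1299, -0.0142, 0.3914] ang [0.0, 0.0002, 0.0005]
```

```bash
python3 -m creep '[{"claw":0,"slide":[-0.13,-0.014,0.0],"angular":[0,0,0]},{"claw":0,"slide":[-0.13,-0.014,0.1],"angular":[0,0,0]},{"claw":0,"slide":[-0.13,-0.014,0.2],"angular":[0,0,0]},{"claw":0,"slide":[-0.13,-0.014,0.3],"angular":[0,0,0]},{"claw":0,"slide":[-0.13,-0.014,0.37],"angular":[0,0,0]},{"claw":0,"slide":[-0.13,-0.014,0.383],"angular":[0,0,0]},{"claw":150,"slide":[-0.13,-0.014,0.383],"angular":[0,0,0]},{"claw":150,"slide":[-0.13,-0.014,0.383],"angular":[0,0,0]},{"claw":150,"slide":[-0.13,-0.014,0.383],"angular":[0,0,0]},{"claw":150,"slide":[-0.13,-0.014,0.383],"angular":[0,0,0]}]'
python3 - <<'E'
from h import *
from rig import camera
cv2.imwrite("pics/w3.png",camera("wrist")[150:400,160:480])
E
```

```text
t: 7.05
ee_pos: [512.0, 40.3, 98.1]
orientation: [3.141, 0.001, 2.95]
ft_force: [-0.3, 0.5, 0.7]
finger_gap: 34.9
grasp_force: 0.0
```

View pics/w3.png

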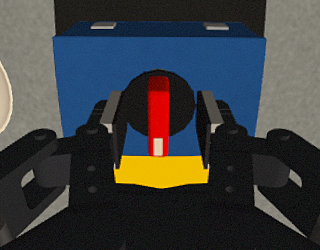

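The wing (column 158) sits midway between the pads (120 and 198). Lower slightly and close.

```bash
python3 -m creep '[{"claw":190,"slide":[0,0,0.006],"angular":[0,0,0]},{"claw":255,"slide":[0,0,0.01],"angular":[0,0,0]},{"claw":255,"slide":[0,0,0.01],"angular":[0,0,0]},{"claw":255,"slide":[0,0,0.01],"angular":[0,0,0]},{"claw":255,"slide":[0,0,0.01],"angular":[0,0,0]},{"claw":255,"slide":[0,0,0.01],"angular":[0,0,0]}]'; python3 -m creep '[{"claw":255,"slide":[0,0,0],"angular":[0,0,0]},{"claw":255,"slide":[0,0,0],"angular":[0,0,0]}]'
```

```text
t: 7.85
ee_pos: [511.3, 39.3, 94.7]
orientation: [-3.139, -0.0, 2.949]
ft_force: [-1.3, -4.7, 3.4]
finger_gap: 8.7
grasp_force: 63.3
t: 8.1
ee_pos: [511.3, 39.3, 94.7]
orientation: [-3.139, -0.0, 2.949]
ft_force: [-2.0, -4.9, 4.2]
finger_gap: 8.8
grasp_force: 63.3
```

```bash
python3 -m creep '[{"claw":255,"slide":[0,-0.003,0.003],"angular":[0,0,0]},{"claw":255,"slide":[0,-0.003,0.006],"angular":[0,0,0]},{"claw":255,"slide":[0,-0.003,0.009],"angular":[0,0,0]},{"claw":255,"slide":[0,-0.003,0.012],"angular":[0,0,0]},{"claw":255,"slide":[0,-0.003,0.012],"angular":[0,0,0]}]';  python3 -m creep '[{"claw":255,"slide":[0,0,0.003],"angular":[0,0,0]},{"claw":255,"slide":[0,0,0.006],"angular":[0,0,0]},{"claw":255,"slide":[0,0,0.006],"angular":[0,0,0]}]'
```

```text
t: 8.72
ee_pos: [511.4, 39.2, 90.9]
orientation: [-3.141, -0.0, 2.95]
ft_force: [-2.0, -3.9, 5.3]
finger_gap: 8.4
grasp_force: 63.5
t: 9.1
ee_pos: [511.4, 39.3, 89.2]
orientation: [-3.141, -0.0, 2.95]
ft_force: [-3.4, -4.5, 5.8]
finger_gap: 8.6
grasp_force: 63.6
```

```bash
python3 -m creep '[{"claw":255,"slide":[0,0,0.003],"angular":[0,0,0]},{"claw":255,"slide":[0,0,0.005],"angular":[0,0,0]},{"claw":255,"slide":[0,0,0.005],"angular":[0,0,0]}]';  python3 -m creep '[{"claw":255,"slide":[0,0,0.003],"angular":[0,0,0]},{"claw":255,"slide":[0,0,0.003],"angular":[0,0,0]}]';python3 -m creep '[{"claw":255,"slide":[0,0,0.003],"angular":[0,0,0]},{"claw":255,"slide":[0,0,0.003],"angular":[0,0,0]}]'
```

```text
t: 9.48
ee_pos: [511.4, 39.3, 87.8]
orientation: [-3.141, 0.0, 2.95]
ft_force: [-2.8, -4.7, 6.8]
finger_gap: 8.6
grasp_force: 63.6
t: 9.72
ee_pos: [511.4, 39.3, 86.9]
orientation: [-3.141, 0.0, 2.95]
ft_force: [-2.6, -4.4, 6.2]
finger_gap: 8.4
grasp_force: 63.7
t: 9.98
ee_pos: [511.4, 39.3, 86.0]
orientation: [-3.141, 0.0, 2.95]
ft_force: [-2.3, -5.3, 6.6]
finger_gap: 8.5
grasp_force: 63.7
```

```bash
python3 -c "
from rig import ctrl
s=ctrl.get_state();print(s['ee_pos'],s['ft_force'],s['moment'])"
```

```text
[511.35974282  39.26191547  86.03390699] [-2.27897178 -5.26713897  6.56248737] [-0.89285104  0.63430884 -0.06021949]
```

```bash
python3 -m creep '[{"claw":255,"slide":[0,0,0.003],"angular":[0,0,0]},{"claw":255,"slide":[0,0,0.003],"angular":[0,0,0]}]';  python3 -m creep '[{"claw":255,"slide":[0,0,0.003],"angular":[0,0,0]},{"claw":255,"slide":[0,0,0.003],"angular":[0,0,0]}]'
```

```text
t: 10.22
ee_pos: [511.4, 39.3, 85.2]
orientation: [-3.141, 0.0, 2.95]
ft_force: [-2.6, -4.4, 7.6]
finger_gap: 8.7
grasp_force: 63.8
t: 10.48
ee_pos: [511.4, 39.3, 84.4]
orientation: [-3.141, 0.0, 2.95]
ft_force: [-3.6, -4.1, 7.0]
finger_gap: 8.6
grasp_force: 63.8
```

```bash
python3 -m creep '[{"claw":255,"slide":[0,0,0.003],"angular":[0,0,0]},{"claw":255,"slide":[0,0,0.003],"angular":[0,0,0]}]';  python3 -m creep '[{"claw":255,"slide":[0,0,0.003],"angular":[0,0,0]},{"claw":255,"slide":[0,0,0.003],"angular":[0,0,0]}]'
```

```text
t: 10.72
ee_pos: [511.4, 39.3, 83.5]
orientation: [-3.141, 0.0, 2.95]
ft_force: [-2.9, -3.9, 7.7]
finger_gap: 8.5
grasp_force: 63.9
t: 10.98
ee_pos: [511.4, 39.3, 82.6]
orientation: [-3.141, 0.0, 2.95]
ft_force: [-3.4, -4.3, 8.3]
finger_gap: 9.0
grasp_force: 63.9
```

```bash
python3 -m creep '[{"claw":255,"slide":[0,0,0.003],"angular":[0,0,0]},{"claw":255,"slide":[0,0,0.003],"angular":[0,0,0]}]';  python3 -m creep '[{"claw":255,"slide":[0,0,0.003],"angular":[0,0,0]},{"claw":255,"slide":[0,0,0.003],"angular":[0,0,0]}]'
```

```text
t: 11.22
ee_pos: [511.4, 39.3, 81.8]
orientation: [-3.141, 0.0, 2.95]
ft_force: [-3.2, -4.9, 7.8]
finger_gap: 8.5
grasp_force: 63.9
t: 11.48
ee_pos: [511.4, 39.3, 80.9]
orientation: [-3.141, 0.0, 2.95]
ft_force: [-3.1, -5.0, 8.2]
finger_gap: 8.4
grasp_force: 64.0
```

```bash
python3 -m creep '[{"claw":255,"slide":[0,0,0.003],"angular":[0,0,0]},{"claw":255,"slide":[0,0,0.003],"angular":[0,0,0]}]';  python3 -m creep '[{"claw":255,"slide":[0,0,0.003],"angular":[0,0,0]},{"claw":255,"slide":[0,0,0.003],"angular":[0,0,0]}]'
```

```text
t: 11.72
ee_pos: [511.4, 39.3, 80.0]
orientation: [-3.141, 0.0, 2.95]
ft_force: [-3.5, -3.8, 8.1]
finger_gap: 8.5
grasp_force: 64.0
t: 11.98
ee_pos: [511.4, 39.3, 79.2]
orientation: [-3.141, 0.0, 2.95]
ft_force: [-4.0, -4.3, 8.9]
finger_gap: 8.8
grasp_force: 64.1
```

```bash
python3 -m creep '[{"claw":255,"slide":[0,0,0.003],"angular":[0,0,0]},{"claw":255,"slide":[0,0,0.003],"angular":[0,0,0]}]';  python3 -m creep '[{"claw":255,"slide":[0,0,0.002],"angular":[0,0,0]},{"claw":255,"slide":[0,0,0.002],"angular":[0,0,0]}]'
```

```text
t: 12.22
ee_pos: [511.4, 39.3, 78.3]
orientation: [-3.141, 0.0, 2.95]
ft_force: [-3.4, -3.9, 9.5]
finger_gap: 8.6
grasp_force: 64.1
t: 12.48
ee_pos: [511.4, 39.3, 77.8]
orientation: [-3.141, 0.0, 2.95]
ft_force: [-3.3, -4.5, 9.5]
finger_gap: 8.3
grasp_force: 64.1
```

```bash
python3 -m creep '[{"claw":255,"slide":[0,0,0.003],"angular":[0,0,0]},{"claw":255,"slide":[0,0,0.003],"angular":[0,0,0]}]';  python3 -m creep '[{"claw":255,"slide":[0,0,0.002],"angular":[0,0,0]},{"claw":255,"slide":[0,0,0.002],"angular":[0,0,0]}]'
```

```text
t: 12.72
ee_pos: [511.4, 39.3, 76.9]
orientation: [-3.141, 0.0, 2.95]
ft_force: [-2.8, -3.9, 10.0]
finger_gap: 8.6
grasp_force: 64.2
t: 12.98
ee_pos: [511.5, 39.3, 76.4]
orientation: [-3.141, 0.0, 2.95]
ft_force: [-3.6, -3.2, 9.3]
finger_gap: 8.2
grasp_force: 64.2
```

```bash
python3 -m creep '[{"claw":255,"slide":[0,0,0.003],"angular":[0,0,0]},{"claw":255,"slide":[0,0,0.003],"angular":[0,0,0]}]';  python3 -m creep '[{"claw":255,"slide":[0,0,0.002],"angular":[0,0,0]},{"claw":255,"slide":[0,0,0.002],"angular":[0,0,0]}]'
```

```text
t: 13.22
ee_pos: [511.5, 39.3, 75.9]
orientation: [-3.141, 0.0, 2.95]
ft_force: [-5.8, -3.6, 12.5]
finger_gap: 8.4
grasp_force: 64.8
t: 13.48
ee_pos: [511.5, 39.3, 75.8]
orientation: [-3.141, 0.0, 2.95]
ft_force: [-5.8, -4.9, 16.3]
finger_gap: 8.5
grasp_force: 65.2
```

Bottom felt at z≈75.9. Let the stud out about 3.8 mm, to z≈79.7.

```bash
python3 -m creep '[{"claw":255,"slide":[0,0,-0.005],"angular":[0,0,0]},{"claw":255,"slide":[0,0,-0.01],"angular":[0,0,0]},{"claw":255,"slide":[0,0,-0.016],"angular":[0,0,0]},{"claw":255,"slide":[0,0,-0.016],"angular":[0,0,0]},{"claw":255,"slide":[0,0,-0.016],"angular":[0,0,0]}]'
```

```text
t: 14.1
ee_pos: [511.4, 39.3, 79.6]
orientation: [-3.141, 0.0, 2.95]
ft_force: [-3.9, -4.4, 9.5]
finger_gap: 8.4
grasp_force: 64.0
```

```bash
python3 -m creep '[{"claw":255,"slide":[0,0,0],"angular":[0,0,0.02]},{"claw":255,"slide":[0,0,0],"angular":[0,0,0.05]},{"claw":255,"slide":[0,0,0],"angular":[0,0,0.08]},{"claw":255,"slide":[0,0,0],"angular":[0,0,0.08]}]'; python3 -c "
from rig import ctrl
s=ctrl.get_state();print(s['ee_pos'],s['ft_force'],s['moment'])"
```

```text
t: 14.6
ee_pos: [511.7, 40.0, 79.6]
orientation: [3.14, 0.0, 2.698]
ft_force: [-3.5, -1.8, 8.5]
finger_gap: 8.6
grasp_force: 64.1
[511.7074863   39.97755156  79.64472427] [-3.45014812 -1.83858421  8.45819838] [-0.56483117  0.71224316 -0.02194723]
```

Turning freely. Continue.

```bash
python3 -m creep '[{"claw":255,"slide":[0,0,0],"angular":[0,0,0.04]},{"claw":255,"slide":[0,0,0],"angular":[0,0,0.08]},{"claw":255,"slide":[0,0,0],"angular":[0,0,0.12]},{"claw":255,"slide":[0,0,0],"angular":[0,0,0.16]},{"claw":255,"slide":[0,0,0],"angular":[0,0,0.2]},{"claw":255,"slide":[0,0,0],"angular":[0,0,0.24]},{"claw":255,"slide":[0,0,0],"angular":[0,0,0.28]},{"claw":255,"slide":[0,0,0],"angular":[0,0,0.32]},{"claw":255,"slide":[0,0,0],"angular":[0,0,0.34]},{"claw":255,"slide":[0,0,0],"angular":[0,0,0.34]}]'; python3 -c "
from rig import ctrl
s=ctrl.get_state();print(s['ee_pos'],s['ft_force'],s['moment'])"
```

```text
t: 15.85
ee_pos: [514.5, 41.5, 80.6]
orientation: [3.135, -0.005, 1.631]
ft_force: [-0.7, 2.6, 8.8]
finger_gap: 8.7
grasp_force: 64.0
[514.46114293  41.52398507  80.64421427] [-0.69242663  2.58044897  8.83562558] [ 0.24911448 -0.08694202  0.00040903]
```

```bash
python3 -m creep '[{"claw":255,"slide":[0,0,0.003],"angular":[0,0,0]},{"claw":255,"slide":[0,0,0.003],"angular":[0,0,0.01]},{"claw":255,"slide":[0,0,0.003],"angular":[0,0,0.022]},{"claw":255,"slide":[0,0,0.003],"angular":[0,0,0.022]}]'; python3 -c "
from rig import ctrl
s=ctrl.get_state();print(s['ee_pos'],s['ft_force'],s['moment'],s['joint_positions'])"
```

```text
t: 16.35
ee_pos: [514.6, 41.5, 79.8]
orientation: [3.135, -0.005, 1.562]
ft_force: [-0.2, 1.1, 9.5]
finger_gap: 8.6
grasp_force: 64.1
[514.64479017  41.50121903  79.83148936] [-0.21430965  1.1351647   9.52200851] [ 0.33432009 -0.10895434  0.00462741] [-0.04790326  0.21300446 -0.45509471  0.89638251  0.00548543  1.53135225]
```

```bash
for i in 1; do :; done; python3 -m creep '[{"claw":255,"slide":[0,0,0],"angular":[0,0,0.012]},{"claw":255,"slide":[0,0,0],"angular":[0,0,0.012]},{"claw":255,"slide":[0,0,0],"angular":[0,0,0.012]}]'; python3 -c "
from rig import ctrl
s=ctrl.get_state();print(s['ft_force'],s['moment'])"; python3 -m creep '[{"claw":255,"slide":[0,0,0],"angular":[0,0,0.008]},{"claw":255,"slide":[0,0,0],"angular":[0,0,0.008]},{"claw":255,"slide":[0,0,0],"angular":[0,0,0.008]}]'; python3 -c "
from rig import ctrl
s=ctrl.get_state();print(s['ft_force'],s['moment'])"
```

```text
t: 16.73
ee_pos: [514.8, 41.5, 79.9]
orientation: [3.135, -0.005, 1.525]
ft_force: [1.0, 2.7, 8.4]
finger_gap: 8.3
grasp_force: 64.1
[0.95252895 2.73043764 8.41466668] [ 0.32435761 -0.16717014  0.05816266]
t: 17.1
ee_pos: [514.8, 41.5, 79.9]
orientation: [3.135, -0.006, 1.5]
ft_force: [0.5, 1.9, 8.4]
finger_gap: 8.4
grasp_force: 64.1
[0.47224236 1.92433635 8.43153943] [ 0.3464025  -0.1530859   0.09483406]
```

At the stop: moment about z has risen to about 0.09 N m. Release and lift.

```bash
python3 -m creep '[{"claw":120,"slide":[0,0,0],"angular":[0,0,0]},{"claw":120,"slide":[0,0,0],"angular":[0,0,0]},{"claw":120,"slide":[0,0,0],"angular":[0,0,0]},{"claw":120,"slide":[0,0,0],"angular":[0,0,0]},{"claw":120,"slide":[0,0,-0.05],"angular":[0,0,0]},{"claw":120,"slide":[0,0,-0.15],"angular":[0,0,0]},{"claw":120,"slide":[0,0,-0.3],"angular":[0,0,0]},{"claw":120,"slide":[0,0,-0.45],"angular":[0,0,0]},{"claw":120,"slide":[0,0,-0.45],"angular":[0,0,0]},{"claw":120,"slide":[0,0,-0.45],"angular":[0,0,0]}]'
python3 - <<'E'
from rig import camera
import cv2
a=camera("scene")[130:290,220:370];b=camera("wrist")
cv2.imwrite("pics/z3.png",cv2.hconcat([cv2.resize(a,(375,400)),b[:,120:520]]))
E
```

```text
t: 18.35
ee_pos: [510.8, 39.5, 212.9]
orientation: [-3.141, 0.0, 1.498]
ft_force: [0.1, 0.2, -0.1]
finger_gap: 45.0
grasp_force: 0.0
```

View pics/z3.png

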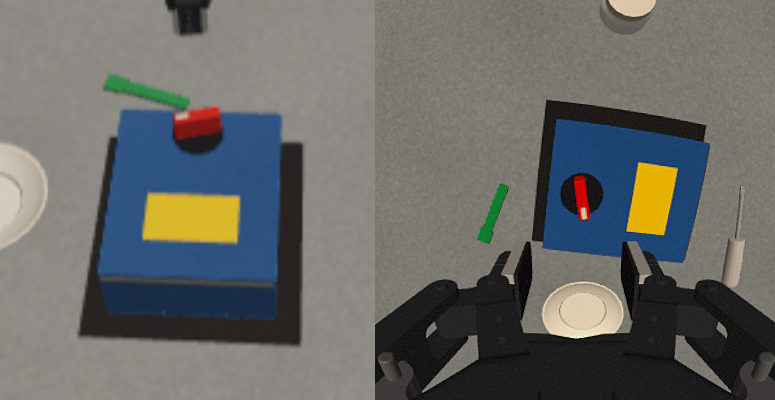

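The lid is shut, the stud stands turned, and the loose items are undisturbed. The wing runs (579,177)–(584,219) in the picture. I'll measure its turn before handing in.

Run:
```python
from h import *
from rig import ctrl,camera
s=ctrl.get_state();im=camera("wrist").astype(int)
m=((im[...,2]>110)&(im[...,1]<80)&(im[...,0]<80)).astype('uint8')
c=max(cv2.findContours(m,0,2)[0],key=cv2.contourArea);x,y,w,h=cv2.boundingRect(c);print(x,y,w,h)
for z in(102,91):
  vv=np.arange(y+4,y+h-6);k=np.polyfit(vv,[np.flatnonzero(m[v,x:x+w]).mean()+x for v in vv],1)
  a,b=(wray((np.polyval(k,v),v),z,s) for v in(vv[0],vv[-1]));d=b-a;print(d,np.arctan2(d[1],d[0]),"turn",(-.195-np.arctan2(d[1],d[0]))%np.pi)
```

```text
319 176 16 45
[  1.90303637 -29.80590057   0.        ] -1.5070352351827312 turn 1.3120352351827311
[  1.98614744 -31.10760991   0.        ] -1.5070352351827303 turn 1.3120352351827302
```

The wing measures about 1.31 rad, inside the 1.3–1.4 lock range, and the gripper is clear.

```bash
python3 -c "
from rig import job
print(job.job_done())"
```

```text
the job is handed in; nothing more can be done
None
```

I shut the lid, turned the stud to its stop and let go; by camera it stays locked at about 1.31 rad, nothing else looked moved, and I handed the job in at about 18 s without seeing the verdict.

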